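# Hold the sealer's band tensioner back for a band change

## Task

The band carriage of the bag sealer is bolted to the bench for a band change, and the square oil bottle has toppled into the swing of its tensioner lever. Stand the bottle upright on the bench, clear of the lever, then push the sprung lever with the black handle back towards the drive-wheel end, past the click of its ratchet and on to its stop. Finish while still holding the lever there, so that the new band can be slipped over the wheels, and leave everything else on the bench where it is.

Things in the scene. Friction and masses are not known exactly. Their poses are not given: they have to be found in the camera images.
- carriage: Band carriage of a bag sealer: aluminium plate 160 (its x) by 420 (its y) by 12 mm on feet, bolted to the bench, top of plate 20 mm above it. Origin on the bench under the plate's centre; -x is its front, roughly towards the robot; z up. Nothing on it is higher than 70 mm above the bench, but for the lever's handle, which overhangs the front edge.
- drive_wheel (a point): Middle of the fixed drive wheel, rubber, 56 mm across, at the -y end of the carriage: the lever is pushed towards this end.
- clear_spot (a point): Point on the bench in front of the carriage, at x -165 y -90 mm in its frame. Within 80 mm of it the bench is clear of all but the toppled bottle's spout end, and it is out of the lever's swing.
- idler (a point): Middle of the idler wheel on the lever, rubber, 56 mm across, from 36 to 56 mm above the bench, 60 mm from the pivot.
- handle (a point): Middle of the lever's handle, an upright black cylinder 18 mm across, from 34 to 86 mm above the bench, at the lever's free end, 75 mm in front of the plate. In the carriage's frame at x -156 y +156 mm at rest, x -155 y +77 mm on the stop. The bottle apart, nothing but a flat hex key is within 60 mm.
- pivot (a point): Upright hinge axis of the lever, at x +20 y +120 mm in the carriage's frame; the handle's axis runs on a circle of 180 mm radius about it. The lever is an aluminium bar 16 mm wide, from 26 to 34 mm above the bench, ending 8 mm beyond the handle's axis.
- tensioner (a joint): Lever angle, rad: 0 at rest on its spring; grows anticlockwise seen from above, handle moving to the carriage's -y end; stop at 0.44. Spring: 3.3 N at the handle at rest, 5.6 N at the stop, the ratchet adds up to 2 N before its click. The pawl clicks in behind its tooth at 0.30; let go later, the lever springs back to 0.29, not slack enough: it must be held at the stop.
- bottle: Oil bottle, closed, white with black cap: square body 46 by 46 by 84 mm, cap 24 mm across up to 103 mm, spout to 125 mm; 0.10 to 0.20 kg, centre of mass 44 mm above the foot. Origin at the centre of its foot, z to the spout. At first it lies on a flat side on the bench in the lever's way, foot near the lever, spout to the carriage's -y end within 0.45 rad.
- spare_wheel: Bystander: spare wheel lying flat, 56 mm across, 20 mm high; origin under its centre.
- grease_jar: Bystander: white jar with black lid, 64 mm across, 62 mm high, standing beyond the carriage's +y end; origin under its centre.
- screwdriver: Bystander: screwdriver lying along its x, 200 mm long.
- parts_tray: Bystander: grey tray of screws, 110 by 160 mm, 35 mm high, beyond the +y end; origin under its centre.
- tape_roll: Bystander: cardboard tape roll lying flat, 94 mm across, 24 mm high; origin under its centre.
- carton: Bystander: cardboard carton 140 by 100 mm, 55 mm high, beyond the -y end; origin under its centre.
- hex_key: Bystander: hex key lying flat, 97 mm long with a 28 mm short leg, 6 mm thick, between the robot and the lever's handle.
There are look-alikes about, which are no part of the job. Leave any brown or turquoise look-alike of the bottle alone.

How it is judged:
On the way, in this order (a step that is already met when the one before it is completed fails the run):
1. the bottle stands upright on the bench and has been let go (angle between bottle's own z axis and vertical below 0.12 rad and height (world z) of bottle below 0.006 m and linear speed of bottle below 0.03 m/s and contact force between bottle and the arm below 0.2 N and contact force between bottle and the fingers below 0.2 N and contact force between bottle and carriage below 0.2 N), for 0.3 s.
2. the lever is pushed past its click and held back near its stop (value of joint tensioner above 0.38 rad and contact force between any of the fingers, the arm and tensioner above 1.5 N), for 0.3 s.
At the end, for the whole second after the job is handed in: The robot presses on the lever with more than 1.5 N and keeps it beyond 0.38 rad (past the click, within 0.06 rad of its stop), while the bottle stands by itself on the bench, within 0.12 rad of upright, at rest, touched neither by the robot nor by the carriage or its lever (all of step 1 and all of step 2 and contact force between bottle and tensioner below 0.2 N); the arm keeps its last pose, push and grip.
It fails at once if another thing on the bench is shoved more than 30 mm from its place (distance of any of spare_wheel, grease_jar, screwdriver, parts_tray, tape_roll, carton, hex_key from where it was at the start of the episode above 0.03 m).
It fails at once if the grease jar is knocked over (angle between grease_jar's own z axis and vertical above 0.5 rad).
It also fails if it takes over 51 s, if anything falls off the work surface, if the arm or the gripper's body presses on something with over 40 N, if the wrist force passes 120 N, or if a joint passes its speed limit or range.

## Robot

A 7-joint arm with a two-finger parallel gripper is mounted at the origin on the work surface. World frame = base frame: x ahead of the robot, y to its left, z up, the work surface at z = 0. Lengths are in m, angles in rad, forces in N, time in s.
With the tool pointing down it reaches from about 0.4 to 0.875 m from the base axis. Payload 19.3 kg.
Tool frame: the origin (TCP) lies midway between the tips of the shut fingers; the grasp point (between the pads) lies bot.tcp_to_grasp behind it (bot.tcp_to_grasp is the distance from the TCP to the grasp point, in m); z points along the fingers, y is the line along which they close (so a half turn about z gives the same grasp; the last joint's range is limited). The gripper opens to 85 mm and grips with 20 to 120 N. Pads are 22 mm wide; open, the fingers measure 114 mm over their backs; the gripper's body (76 mm by 85 mm) begins 54 mm behind the grasp point. The pads swing forward as they close: fully open they stand 13 mm farther back than shut.
Start: joints at [1.098, 0.521, -0.036, 1.599, 0.021, 1.021, -0.113], TCP at [0.245, -0.575, 0.231] pointing down, gripper open.
Joint ranges: [-2.91, 2.91], [-0.3, 2.13], [-1.5, 1.42], [0.17, 2.43], [-1.26, 4.41], [0.16, 1.93], [-2.52, 2.52]. Speed limits (rad/s): [1.89, 1.89, 2.39, 2.39, 3.01, 3.01, 3.01].

## Interface

Orientations are given as [roll, pitch, yaw] about the fixed x, y, z axes, in that order (R = Rz(yaw) Ry(pitch) Rx(roll)).
In Python, from workcell import observe, imaging, bot gives the robot as it stands.
- The arm moves only by the tool send_rows, never from a script. Its argument "plan" is text: rows parted by semicolons, each of 7 numbers parted by spaces: the shift along the tool's x, y, z in m, then the turn, a rotation vector about the tool's x, y, z in degrees, then the finger opening in m, from 0 to 0.0854. In form: dx dy dz rx ry rz claw; .... A call has 1 to 10 rows; each row is the pose to reach, as a shift and turn from the pose commanded when the call began, along the tool's axes at that moment; what a row does not reach only later rows make up. A row lasts 1/12 s, in which the tool goes at most 41.7 mm and 7.16 degrees, less where a joint would pass 70% of its speed; a pose out of reach is approached as far as the arm can. A call with a gripper value outside its range is refused whole. The fingers move at their own pace and stop on an object; "grip_force" is the grip in N (left out, the last holds). Time passes only in rows, so rows that repeat a pose let the fingers close. It gives the time, the measured TCP pose, the force, the opening and the grip force at its end, in the units of the state.
- observe(): the state, without advancing time (a new reading comes with each control period).
- imaging.grab_frame(name): name is "scene" or "side" or "wrist"; returns a dict with "color" (420x560x3 uint8, red, green, blue), "fx", "fy", "cx", "cy" (pixels), "dist_coeffs" ([k1, k2, p1, p2, k3] as OpenCV has them; the pictures are not rectified), "eye" and "orientation" of the camera in the world; the wrist camera has in their place "tool_from_camera" (4x4, takes a point from camera to tool coordinates, whose origin is the TCP and whose axes are the flange's). Camera axes: x right, y down, z forward; pixel columns grow to the right and rows downward; lengths in m; the calibration is good to about 2 mm. A picture is of the moment at which its call begins: read the wrist's pose just before it. There is no depth.
- bot.job_done(): hands the job in; it is judged then, once.
The state is a dict: "clock": time; "qpos": joint angles; "qd": joint speeds; "joint_efforts": joint torques, N m; "position": TCP position; "tool_rot": TCP orientation; "force": force on the tool from outside, world axes, zero at the start; "moment": the same for the moment, N m; "grip_width": finger opening in m; "finger_force": force on a finger pad.
Only numpy, scipy, OpenCV 4.12 (cv2) and the standard library are available. Lean on these libraries where they do the work, as an engineer would, in place of code of your own. Each camera call takes 0.05 s, during which the arm holds its last target. There are 200 camera calls.

## Working session

There is one attempt and no reset: what is moved stays moved. The work goes in short steps, Python scripts to look and compute and a tool call to move; the robot and the scene stay as the last step left them, time stands still between calls to the robot, and variables do not carry over. Pictures are saved under pics/ and viewed, at most 10 in all, crops included, and the job is handed in when it is done.

Besides the shell and the picture viewer there is one more tool, called after "Request:" as name(argument=value, ...) on one line, values as JSON. send_rows: Moves the arm, as the interface text tells. Its arguments: {"type":"object","properties":{"plan":{"type":"string"},"grip_force":{"type":"number"}},"required":["plan"]}

```bash
mkdir -p pics; ls; cat > h.py <<'E'
import numpy as np, cv2
from scipy.spatial.transform import Rotation as R
from workcell import observe, imaging, bot
def grab(n):
    s=observe(); f=imaging.grab_frame(n); K=np.array([[f['fx'],0,f['cx']],[0,f['fy'],f['cy']],[0,0,1.]])
    f['K']=K
    if n=='wrist':
        T=np.eye(4); T[:3,3]=s['position']; T[:3,:3]=R.from_euler('xyz',s['tool_rot']).as_matrix()
        T=T@np.array(f['tool_from_camera']); f['o']=T[:3,3]; f['R']=T[:3,:3]
    else:
        f['o']=np.array(f['eye']); o=np.array(f['orientation'])
        f['R']=o if o.shape==(3,3) else (R.from_euler('xyz',o) if o.size==3 else R.from_quat(o)).as_matrix()
    return f
def ray(f,px):
    u=cv2.undistortPoints(np.array(px,float).reshape(-1,1,2),f['K'],np.array(f['dist_coeffs'],float)).reshape(-1,2)
    return np.c_[u,np.ones(len(u))]@f['R'].T
def plane(f,px,z):
    d=ray(f,px); return f['o']+d*((z-f['o'][2])/d[:,2])[:,None]
def proj(f,P):
    rv=cv2.Rodrigues(f['R'].T)[0]; return cv2.projectPoints(np.array(P,float).reshape(-1,1,3),rv,-f['R'].T@f['o'],f['K'],np.array(f['dist_coeffs'],float))[0].reshape(-1,2)
def tri(f,p,g,q):
    a,b=ray(f,[p])[0],ray(g,[q])[0]; st=np.linalg.lstsq(np.c_[a,-b],g['o']-f['o'],rcond=None)[0]
    A,B=f['o']+a*st[0],g['o']+b*st[1]; return (A+B)/2,np.linalg.norm(A-B)
def save(f,n): cv2.imwrite('pics/'+n,cv2.cvtColor(f['color'],cv2.COLOR_RGB2BGR))
E
python3 - <<'E'
from h import *
for n in('scene','side'):
    f=grab(n); save(f,n+'0.png'); print(n,f['o'],np.array(f['orientation']).shape,f['R'][:,2])
s=observe(); print(s['position'],s['tool_rot'],s['clock'],s['force'],bot.tcp_to_grasp)
E
```

```text
pics
scene [0.9534235  0.37403227 0.86348315] (3,) [-0.46515501 -0.39321325 -0.79310413]
side [0.39116246 0.80069013 1.08006606] (3,) [ 0.08456459 -0.62109797 -0.77915733]
[ 0.24485784 -0.57471834  0.2308144 ] [-3.14058943e+00  7.06897412e-05  4.02793656e-01] 0.1 [-0.57894876  1.01747568  0.31745241] 0.0187
```

View pics/scene0.png

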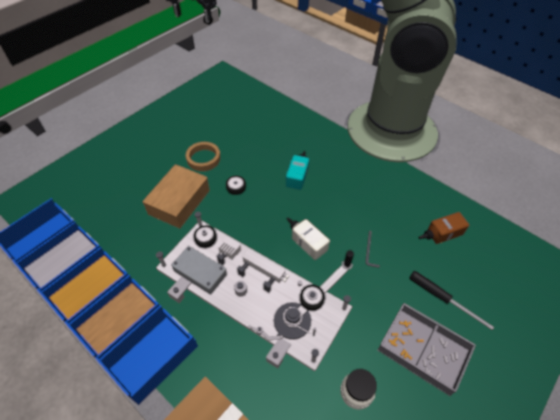

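View pics/side0.png

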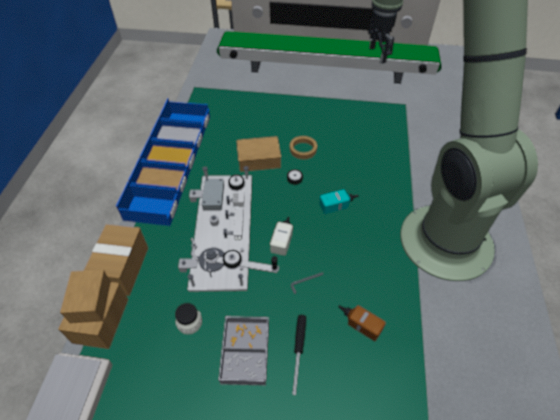

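The scene view shows the white bottle lying at (311,239) with its spout at (291,222), the handle at (349,258), the plate in between and the drive wheel at (205,235). In the side view the bottle is at (282,238) with its spout at (288,220), and the handle is at (275,262).

```bash
python3 - <<'E'
from h import *
f,g=grab('scene'),grab('side')
for n,p,q in [('handle_top',(349,253),(275,259)),('spout',(290,221),(288,220)),('drive',(204,234),(237,181)),('idler',(313,294),(232,257)),('bottle',(311,238),(282,237)),('hex',(377,266),(293,290))]:
    print(n,*[np.round(x,3) for x in tri(f,p,g,q)])
for k,(im,roi) in dict(scene=(f,(280,200,60,70)),side=(g,(265,210,35,50))).items():
    hsv=cv2.cvtColor(im['color'],cv2.COLOR_RGB2HSV); m=cv2.inRange(hsv,(0,0,120),(180,70,255))
    x,y,w,h=roi; mm=np.zeros_like(m); mm[y:y+h,x:x+w]=m[y:y+h,x:x+w]
    c=max(cv2.findContours(mm,0,1)[0],key=cv2.contourArea)
    a=cv2.approxPolyDP(c,2.5,True).reshape(-1,2); print(k,cv2.contourArea(c),a.tolist(),np.round(plane(im,a,0.046)[:,:2],3).tolist())
# plate corners (approx by mask)
E
```

```text
handle_top [0.493 0.179 0.079] 0.001
spout [ 0.479 -0.     0.021] 0.0
drive [ 0.658 -0.112  0.05 ] 0.0
idler [0.613 0.176 0.06 ] 0.002
bottle [0.489 0.073 0.03 ] 0.003
hex [0.438 0.23  0.012] 0.002
scene 635.0 [[304, 219], [293, 227], [293, 231], [318, 251], [329, 239]] [[0.467, 0.033], [0.502, 0.028], [0.511, 0.035], [0.515, 0.114], [0.473, 0.113]]
side 400.5 [[277, 222], [270, 244], [284, 248], [292, 225]] [[0.509, 0.03], [0.518, 0.111], [0.476, 0.119], [0.463, 0.036]]
```

Request:
send_rows(plan="0.306 -0.169 -0.07 0 0 -45 0.0854;0.306 -0.169 -0.07 0 0 -45 0.0854;0.306 -0.169 -0.07 0 0 -45 0.0854;0.306 -0.169 -0.07 0 0 -45 0.0854;0.306 -0.169 -0.07 0 0 -45 0.0854;0.306 -0.169 -0.07 0 0 -45 0.0854;0.306 -0.169 -0.07 0 0 -45 0.0854;0.306 -0.169 -0.07 0 0 -45 0.0854;0.306 -0.169 -0.07 0 0 -45 0.0854;0.306 -0.169 -0.07 0 0 -45 0.0854")

```text
clock: 1.03
position: [0.4638, -0.2948, 0.3024]
tool_rot: [3.14, -0.002, 1.195]
force: [0.8, 0.3, 0.2]
grip_width: 0.0854
finger_force: 0.0
```

Request:
send_rows(plan="0.332 -0.127 -0.03 0 0 -16 0.0854;0.332 -0.127 -0.03 0 0 -16 0.0854;0.332 -0.127 -0.03 0 0 -16 0.0854;0.332 -0.127 -0.03 0 0 -16 0.0854;0.332 -0.127 -0.03 0 0 -16 0.0854;0.332 -0.127 -0.03 0 0 -16 0.0854;0.332 -0.127 -0.03 0 0 -16 0.0854;0.332 -0.127 -0.03 0 0 -16 0.0854;0.332 -0.127 -0.03 0 0 -16 0.0854;0.332 -0.127 -0.03 0 0 -16 0.0854")

```text
clock: 1.87
position: [0.4661, 0.0608, 0.3319]
tool_rot: [3.141, -0.002, 1.473]
force: [0.5, 0.2, 0.5]
grip_width: 0.0858
finger_force: 0.0
```

```bash
python3 - <<'E'
from h import *
f=grab('wrist'); save(f,'w1.png'); s=observe(); print(s['position'],s['tool_rot'],s['qpos'],f['o'],f['R'][:,2])
hsv=cv2.cvtColor(f['color'],cv2.COLOR_RGB2HSV); m=cv2.inRange(hsv,(0,0,120),(180,70,255))
for c in cv2.findContours(m,0,1)[0]:
    if cv2.contourArea(c)>800:
        a=cv2.approxPolyDP(c,5,True).reshape(-1,2); print(cv2.contourArea(c),a.tolist()[:12])
E
```

```text
[0.46622435 0.05795661 0.33146178] [ 3.14133863e+00 -4.61273640e-04  1.47130197e+00] [ 0.2588979   0.20501249 -0.59533766  1.83316921  0.12560056  1.14051515
 -0.47871816] [0.47266901 0.13660999 0.47475223] [-0.02793556 -0.2943131  -0.95530069]
8689.5 [[2, 152], [0, 193], [29, 219], [38, 258], [25, 281], [0, 294], [0, 371], [40, 332], [60, 328], [72, 339], [80, 337], [62, 285]]
2524.5 [[286, 123], [281, 185], [307, 193], [317, 188], [321, 128]]
813.0 [[0, 78], [0, 149], [23, 160]]
35412.0 [[348, 7], [354, 57], [310, 59], [299, 75], [290, 70], [291, 60], [287, 70], [295, 78], [358, 75], [391, 268], [410, 281], [409, 268]]
```

View pics/w1.png

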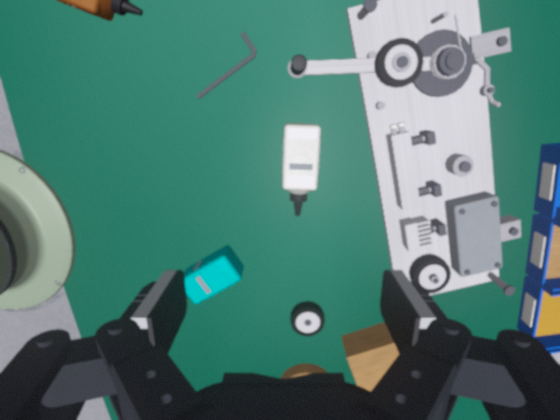

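The wrist view shows the bottle's body from (286..321,124) to (281..317,190) and its spout tip at (297,213). The handle top is at (298,64), the hex key around (255,53) to (198,98), and the plate's front edge runs (348,7) to (393,297).

```bash
python3 - <<'E'
from h import *
f=grab('wrist'); g=grab('side'); sc=grab('scene')
b=plane(f,[(286,124),(321,127),(317,190),(281,186)],.046); print('body top',b.round(4).tolist(),b.mean(0))
print('spout',tri(f,(297,213),sc,(290,221)))
print('handle',plane(f,[(298,63)],.086),tri(f,(298,63),sc,(349,253)))
print('bottle corner h',[tri(f,(286,124),q,p) for q,p in((sc,(329,239)),(g,(284,248)))])
e=plane(f,[(348,8),(393,296)],.02); d=e[0]-e[1]; print('edge',e,np.linalg.norm(d),d/np.linalg.norm(d))
v=d[:2]/np.linalg.norm(d[:2]); yv=v; xv=np.array([v[1],-v[0]])
H=plane(f,[(298,63)],.086)[0,:2]; C=H+.156*xv-.156*yv
print('yaw',np.arctan2(xv[1],xv[0]),'C',C,'from edge',e[1][:2]+.08*xv+.21*yv)
for n,p in dict(clear=(-.165,-.09),stop=(-.155,.077),pivot=(.02,.12)).items(): print(n,C+p[0]*xv+p[1]*yv)
print('hex',plane(f,[(198,98),(255,53),(244,33)],.003))
print('spare',plane(f,[(308,318)],.02),'turq',plane(f,[(242,270)],.046))
E
```

```text
body top [[0.4745, 0.1124, 0.046], [0.5173, 0.1046, 0.046], [0.5067, 0.0249, 0.046], [0.4605, 0.0348, 0.046]] [0.48976398 0.069168   0.046     ]
spout (array([ 0.47726127, -0.00776127,  0.01640344]), np.float64(0.0111051809285961))
handle [[0.49330125 0.17690538 0.086     ]] (array([0.49329967, 0.1780761 , 0.08030429]), np.float64(0.0012317534731158572))
bottle corner h [(array([0.47425479, 0.11300099, 0.04827005]), np.float64(0.0011097940533835572)), (array([0.47587769, 0.11202389, 0.0354206 ]), np.float64(0.0027211023091144077))]
edge [[ 0.56271504  0.24151592  0.02      ]
 [ 0.61478161 -0.16128096  0.02      ]] 0.4061480738010849 [-1.28196030e-01  9.91748848e-01 -1.36677125e-16]
yaw 0.12854978565094816 C [0.66801265 0.04219114] from edge [0.66720035 0.05724198]
clear [ 0.51591174 -0.0682186 ]
stop [0.50442049 0.09868542]
pivot [0.67246411 0.16376492]
hex [[0.3607901  0.15606689 0.003     ]
 [0.44340617 0.20374121 0.003     ]
 [0.43225121 0.2290007  0.003     ]]
spare [[ 0.48078827 -0.18712999  0.02      ]] turq [[ 0.39362706 -0.08043866  0.046     ]]
```

```bash
cat >> h.py <<'E'
def pose(yaw,tilt): return R.from_euler('z',yaw)*R.from_euler('x',np.pi)*R.from_euler('y',np.radians(tilt))
def go(targets):
    s=observe(); p=np.array(s['position']); r=R.from_euler('xyz',s['tool_rot'])
    for q,o in targets: print(np.round(r.inv().apply(np.array(q)-p),4),np.round((r.inv()*o).as_rotvec(degrees=True),2), 'z',o.apply([0,0,1]).round(3))
E
python3 - <<'E'
from h import *
o=pose(1.416,45); z=o.apply([0,0,1]); T=np.array([.488,.0586,.029])+.0187*z
go([(T-.15*z,o),(T,o)]); print(T)
E
```

```text
[-0.0865  0.0165  0.2093] [-1.15 45.02  2.71] z [ 0.109  0.699 -0.707]
[0.0195 0.0219 0.3153] [-1.15 45.02  2.71] z [ 0.109  0.699 -0.707]
[0.49003869 0.07166479 0.0157771 ]
```

Request:
send_rows(plan="-0.0865 0.0165 0.15 -1.15 45 2.7 0.0854;-0.0865 0.0165 0.15 -1.15 45 2.7 0.0854;-0.0865 0.0165 0.15 -1.15 45 2.7 0.0854;-0.0865 0.0165 0.209 -1.15 45 2.7 0.0854;-0.0865 0.0165 0.209 -1.15 45 2.7 0.0854;-0.0865 0.0165 0.209 -1.15 45 2.7 0.0854;-0.0865 0.0165 0.209 -1.15 45 2.7 0.0854;-0.0865 0.0165 0.209 -1.15 45 2.7 0.0854;-0.0865 0.0165 0.209 -1.15 45 2.7 0.0854;-0.0865 0.0165 0.209 -1.15 45 2.7 0.0854")

```text
clock: 2.9
position: [0.4739, -0.0325, 0.1225]
tool_rot: [3.141, -0.784, 1.417]
force: [0.9, 0.5, 0.3]
grip_width: 0.0852
finger_force: 0.0
```

```bash
python3 - <<'E'
from h import *
o=pose(1.416,45); z=o.apply([0,0,1]); T=np.array([.488,.0586,.029])+.0187*z
s=observe();print(s['position'],s['qpos'],s['clock']); go([(T,o)])
f=grab('wrist'); save(f,'w2.png')
E
```

```text
[ 0.47391332 -0.03245688  0.12251949] [ 0.95550836  0.77894053 -0.73702829  2.00668436 -0.42818882  0.7162163
  0.54009525] 2.9
[-8.0e-04 -1.0e-04  1.5e-01] [0.01 0.05 0.04] z [ 0.109  0.699 -0.707]
```

View pics/w2.png

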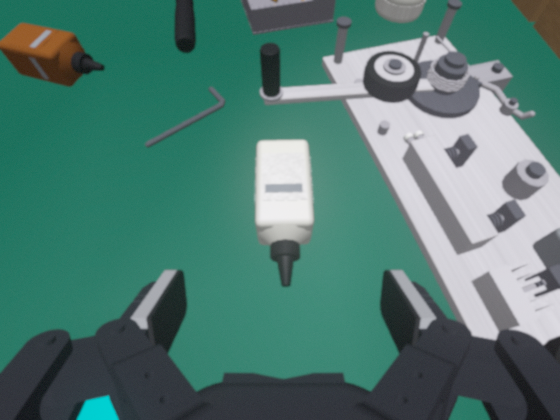

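The bottle (255–312, 140–245) is centred between the fingers and aligned with them, so I advance and grip.

Request:
send_rows(plan="0 0 0.035 0 0 0 0.0854;0 0 0.07 0 0 0 0.0854;0 0 0.105 0 0 0 0.0854;0 0 0.135 0 0 0 0.0854;0 0 0.15 0 0 0 0.0854;0 0 0.15 0 0 0 0.0854;0 0 0.15 0 0 0 0.03;0 0 0.15 0 0 0 0.03;0 0 0.15 0 0 0 0.03;0 0 0.15 0 0 0 0.03", grip_force=40)

```text
clock: 3.78
position: [0.4908, 0.0718, 0.0173]
tool_rot: [3.138, -0.784, 1.419]
force: [-2.3, -6.4, 11.0]
grip_width: 0.0461
finger_force: 38.8
```

Request:
send_rows(plan="0 0 0 0 0 0 0.03;0 0 0 0 0 0 0.03;0 0 0 0 0 0 0.03;0 0 0 0 0 0 0.03;0 0 0 0 0 0 0.03")

```text
clock: 4.2
position: [0.4908, 0.0718, 0.0173]
tool_rot: [3.138, -0.785, 1.419]
force: [-2.8, -6.8, 13.1]
grip_width: 0.0459
finger_force: 38.9
```

```bash
python3 - <<'E'
from h import *
s=observe(); r=R.from_euler('xyz',s['tool_rot']); p=np.array(s['position'])
Ft=r.inv().apply(np.array([.496,.110,.023])-p); print(Ft)
o=pose(1.418,-45)
for h in(.10,.02): 
    Fn=np.array([.495,-.065,h]); print(Fn-o.apply(Ft)); go([(Fn-o.apply(Ft),o)])
go([(p+[0,-.05,.1],r),(p+[-.01,-.1,.12],pose(1.418,0))])
E
```

```text
[ 0.03124789 -0.00073709  0.02319885]
[ 0.49486224 -0.07073741  0.13849966]
[-0.0136  0.0262 -0.1848] [  0.15 -89.97  -0.09] z [-0.108 -0.699 -0.707]
[ 0.49486224 -0.07073741  0.05849966]
[-0.0702  0.026  -0.1282] [  0.15 -89.97  -0.09] z [-0.108 -0.699 -0.707]
[ 0.0357  0.0079 -0.1057] [0. 0. 0.] z [ 0.11   0.698 -0.708]
[ 0.0138  0.0058 -0.1558] [ 1.600e-01 -4.497e+01 -3.000e-02] z [ 0. -0. -1.]
```

Request:
send_rows(plan="0.036 0.008 -0.035 0 0 0 0.03;0.036 0.008 -0.07 0 0 0 0.03;0.036 0.008 -0.106 0 0 0 0.03;0.014 0.006 -0.156 0 -7 0 0.03;0.014 0.006 -0.156 0 -14 0 0.03;0.014 0.006 -0.156 0.1 -21 0 0.03;0.014 0.006 -0.156 0.1 -28 0 0.03;0.014 0.006 -0.156 0.1 -35 0 0.03;0.014 0.006 -0.156 0.1 -42 0 0.03;0.014 0.006 -0.156 0.1 -45 0 0.03")

```text
clock: 5.03
position: [0.4802, -0.0278, 0.137]
tool_rot: [-3.138, -0.081, 1.417]
force: [0.0, -0.5, -2.2]
grip_width: 0.0455
finger_force: 43.1
```

```bash
python3 - <<'E'
from h import *
s=observe(); print(s['position'],s['tool_rot'],s['qpos'],s['grip_width'])
Ft=np.array([.0312,-.0007,.0232]); o=pose(1.418,-45)
go([(np.array([.495,-.065,h])-o.apply(Ft),o) for h in (.10,.02)])
E
```

```text
[ 0.48022747 -0.02778102  0.13700459] [-3.13771992 -0.08112972  1.41741684] [ 0.18641272  0.44458225 -0.25219541  2.05033753  0.04507097  0.64756448
 -0.23052735] 0.045535806672888354
[-0.0399  0.021  -0.0048] [ -0.22 -49.65   0.06] z [-0.108 -0.699 -0.707]
[-0.0464  0.0213  0.0749] [ -0.22 -49.65   0.06] z [-0.108 -0.699 -0.707]
```

Request:
send_rows(plan="-0.04 0.021 -0.005 -0.2 -49.6 0 0.03;-0.04 0.021 -0.005 -0.2 -49.6 0 0.03;-0.04 0.021 -0.005 -0.2 -49.6 0 0.03;-0.04 0.021 -0.005 -0.2 -49.6 0 0.03;-0.04 0.021 -0.005 -0.2 -49.6 0 0.03;-0.04 0.021 -0.005 -0.2 -49.6 0 0.03;-0.04 0.021 -0.005 -0.2 -49.6 0 0.03;-0.04 0.021 -0.005 -0.2 -49.6 0 0.03;-0.04 0.021 -0.005 -0.2 -49.6 0 0.03;-0.04 0.021 -0.005 -0.2 -49.6 0 0.03")

```text
clock: 5.87
position: [0.4944, -0.07, 0.1369]
tool_rot: [-3.136, 0.779, 1.425]
force: [0.0, -0.7, -1.2]
grip_width: 0.0457
finger_force: 43.1
```

```bash
python3 - <<'E'
from h import *
s=observe(); print(s['position'],s['tool_rot'],s['qpos'],s['grip_width'])
f=grab('wrist'); g=grab('side'); sc=grab('scene')
a=np.hstack([cv2.resize(x,None,fx=3,fy=3)[:400,:400] for x in(sc['color'][165:299,215:349],g['color'][170:304,235:369])])
cv2.imwrite('pics/lift.png',a[:,:,::-1])
Ft=np.array([.0312,-.0007,.0232]); o=pose(1.418,-45)
go([(np.array([.495,-.065,h])-o.apply(Ft),o) for h in (.10,.02,0)])
E
```

```text
[ 0.49439279 -0.07001838  0.1368523 ] [-3.13553761  0.77879658  1.42469871] [-0.50490121  0.69184605  0.15221681  1.92777338  0.64875004  1.07028378
 -0.99326394] 0.04571050646813324
[-0.0002  0.0003 -0.0011] [-0.13 -0.42  0.11] z [-0.108 -0.699 -0.707]
[0.056  0.0006 0.0559] [-0.13 -0.42  0.11] z [-0.108 -0.699 -0.707]
[0.07   0.0006 0.0702] [-0.13 -0.42  0.11] z [-0.108 -0.699 -0.707]
```

View pics/lift.png

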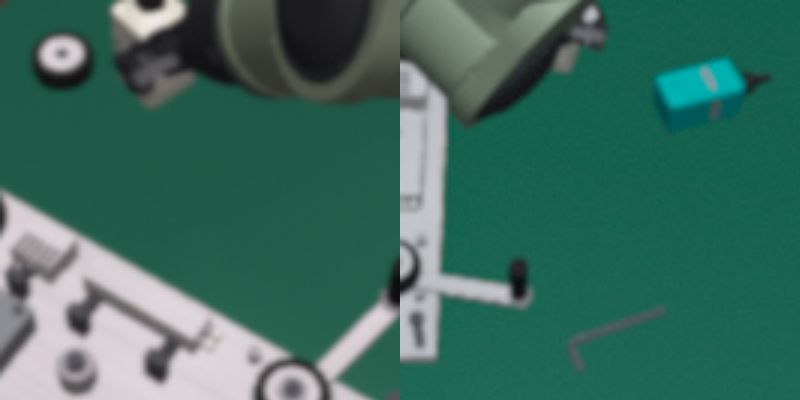

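The bottle hangs upright in the gripper, seen at about (150,50) left and (570,50) right. The spare wheel is well clear of it, so I lower the bottle.

Request:
send_rows(plan="0.02 0 0.02 -0.13 -0.4 0.1 0.03;0.04 0 0.04 -0.13 -0.4 0.1 0.03;0.055 0 0.055 -0.13 -0.4 0.1 0.03;0.061 0 0.061 -0.13 -0.4 0.1 0.03;0.063 0 0.063 -0.13 -0.4 0.1 0.03;0.0645 0 0.0645 -0.13 -0.4 0.1 0.03;0.0645 0 0.0645 -0.13 -0.4 0.1 0.03")

```text
clock: 6.6
position: [0.4944, -0.0699, 0.0464]
tool_rot: [-3.141, 0.787, 1.42]
force: [0.1, 0.2, -0.9]
grip_width: 0.0456
finger_force: 43.1
```

Request:
send_rows(plan="0.0015 0 0.0015 0 0 0 0.03;0.003 0 0.003 0 0 0 0.03;0.003 0 0.003 0 0 0 0.03")

```text
clock: 6.85
position: [0.4944, -0.0694, 0.0416]
tool_rot: [-3.141, 0.787, 1.421]
force: [1.1, -0.4, 0.2]
grip_width: 0.046
finger_force: 42.9
```

Request:
send_rows(plan="0.001 0 0.001 0 0 0 0.03;0.001 0 0.001 0 0 0 0.03;0.001 0 0.001 0 0 0 0.03")

```text
clock: 7.1
position: [0.494, -0.0695, 0.0409]
tool_rot: [-3.14, 0.788, 1.422]
force: [-4.7, 5.6, 16.4]
grip_width: 0.0455
finger_force: 40.9
```

Request:
send_rows(plan="0.001 0 0.001 0 0 0 0.03;0.001 0 0.001 0 0 0 0.03;0.001 0 0.001 0 0 0 0.03")

```text
clock: 7.35
position: [0.4938, -0.0695, 0.0407]
tool_rot: [-3.14, 0.79, 1.421]
force: [-10.5, 15.7, 42.3]
grip_width: 0.0454
finger_force: 43.8
```

Request:
send_rows(plan="-0.0013 0 -0.0013 0 0 0 0.03;-0.0013 0 -0.0013 0 0 0 0.03;-0.0013 0 -0.0013 0 0 0 0.05;-0.0013 0 -0.0013 0 0 0 0.055;-0.0013 0 -0.0013 0 0 0 0.065;-0.0013 0 -0.0013 0 0 0 0.075;-0.0013 0 -0.0013 0 0 0 0.075;-0.0013 0 -0.0013 0 0 0 0.075")

```text
clock: 8.02
position: [0.494, -0.0696, 0.0402]
tool_rot: [-3.139, 0.787, 1.422]
force: [-1.1, -0.4, 0.0]
grip_width: 0.0746
finger_force: 0.0
```

Request:
send_rows(plan="0 0 -0.02 0 0 0 0.08;0 0 -0.04 0 0 0 0.08;0 0 -0.07 0 0 0 0.08;0 0 -0.1 0 0 0 0.08;0 0 -0.13 0 0 0 0.08;0 0 -0.16 0 0 0 0.08;0 0 -0.16 0 0 0 0.08")

```text
clock: 8.6
position: [0.5129, 0.0471, 0.1558]
tool_rot: [3.139, 0.782, 1.423]
force: [0.2, 0.0, 0.1]
grip_width: 0.0799
finger_force: 0.0
```

```bash
python3 - <<'E'
from h import *
s=observe(); print(s['position'],s['tool_rot'],s['qpos'],s['clock'])
f=grab('wrist'); save(f,'w3.png')
E
```

```text
[0.51291912 0.04710735 0.15576282] [3.13897047 0.78237236 1.42254637] [-0.62809489  0.72320122  0.09408603  1.76012617  0.54453207  1.25963648
 -1.02029566] 8.6
```

View pics/w3.png

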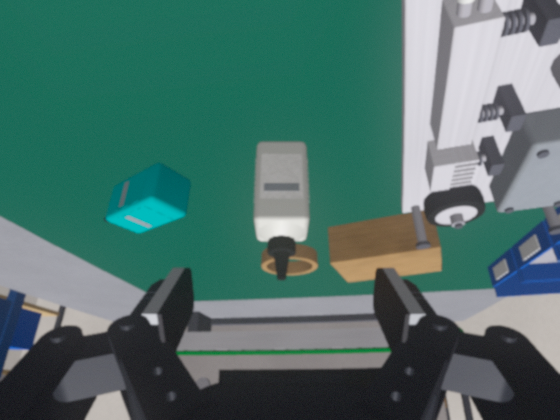

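The bottle stands alone and upright at (282,190); this tool pose makes it look upside down in the image. Next is the handle, gripped with the closing line along its travel.

```bash
python3 - <<'E'
from h import *
go([([.50,.10,.24],pose(1.42,0)),([.4935,.177,.24],pose(.14,0))])
E
```

```text
[-0.0231 -0.0201 -0.098 ] [ 0.11 44.94  0.15] z [ 0. -0. -1.]
[ 0.0301 -0.0378 -0.1512] [28.78 38.45 69.48] z [ 0. -0. -1.]
```

Request:
send_rows(plan="-0.0231 -0.02 -0.098 0 45 0 0.08;-0.0231 -0.02 -0.098 0 45 0 0.08;-0.0231 -0.02 -0.098 0 45 0 0.08;-0.0231 -0.02 -0.098 0 45 0 0.08;-0.0231 -0.02 -0.098 0 45 0 0.08;-0.0231 -0.02 -0.098 0 45 0 0.08;-0.0231 -0.02 -0.098 0 45 0 0.08;-0.0231 -0.02 -0.098 0 45 0 0.08")

```text
clock: 9.32
position: [0.4992, 0.0945, 0.2386]
tool_rot: [-3.14, 0.001, 1.415]
force: [-0.0, 0.2, -0.3]
grip_width: 0.0803
finger_force: 0.0
```

```bash
python3 - <<'E'
from h import *
s=observe(); print(s['position'],s['tool_rot'],s['qpos'])
go([([.4935,.177,.24],pose(.14,0))])
E
```

```text
[0.49920753 0.09446544 0.23858589] [-3.14030155e+00  1.04802517e-03  1.41460413e+00] [-0.23572798  0.32933738 -0.08632826  1.89125277  0.03537917  0.92407132
 -0.49500074]
[ 0.0806 -0.0185 -0.0015] [-3.000e-02  1.000e-01  7.303e+01] z [ 0. -0. -1.]
```

Request:
send_rows(plan="0.08 -0.018 -0.001 0 0 73 0.08;0.08 -0.018 -0.001 0 0 73 0.08;0.08 -0.018 -0.001 0 0 73 0.08;0.08 -0.018 -0.001 0 0 73 0.08;0.08 -0.018 -0.001 0 0 73 0.08;0.08 -0.018 -0.001 0 0 73 0.08;0.08 -0.018 -0.001 0 0 73 0.08;0.08 -0.018 -0.001 0 0 73 0.08;0.08 -0.018 -0.001 0 0 73 0.08;0.08 -0.018 -0.001 0 0 73 0.08")

```text
clock: 10.15
position: [0.4931, 0.1801, 0.2386]
tool_rot: [3.138, 0.004, 0.194]
force: [-0.2, -0.4, -0.1]
grip_width: 0.0802
finger_force: 0.0
```

Request:
send_rows(plan="0 0 0 0 0 1.5 0.08;0 0 0 0 0 1.5 0.08;0 0 0 0 0 1.5 0.08")

```text
clock: 10.4
position: [0.4933, 0.1801, 0.2391]
tool_rot: [3.139, 0.003, 0.178]
force: [0.1, 0.0, -0.5]
grip_width: 0.0802
finger_force: 0.0
```

```bash
python3 - <<'E'
from h import *
s=observe(); print(s['position'],s['tool_rot'],s['qpos'],s['clock'])
f=grab('wrist'); save(f,'w4.png'); sc=grab('scene'); cv2.imwrite('pics/s4.png',sc['color'][:,:,::-1])
print(proj(f,[[.4933,.177,.086]]))
go([([.4935,.177,.046],pose(.14,0))])
E
```

```text
[0.49332261 0.18008932 0.23912367] [3.13906004e+00 3.00922012e-03 1.77675683e-01] [-0.57921009  0.35868976  0.14973375  1.85693797 -0.06309314  0.93416605
 -1.79426968] 10.4
[[286.59182226 192.68772281]]
[-0.      0.0024  0.1934] [0.11 0.14 2.07] z [ 0. -0. -1.]
```

View pics/w4.png

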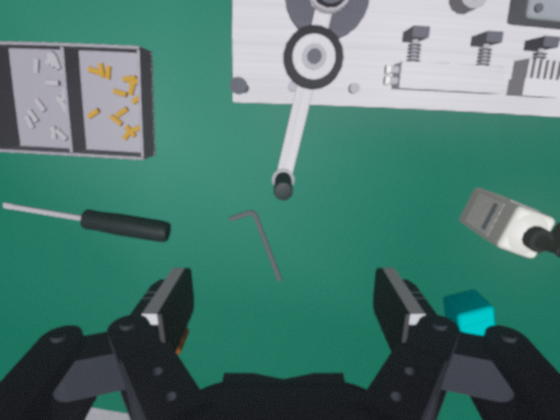

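The handle top at (284,190) matches its predicted pixel, and the bottle stands clear at right (510,222). I descend and grip.

Request:
send_rows(plan="0 0.003 0.04 0 0 2 0.08;0 0.003 0.08 0 0 2 0.08;0 0.003 0.115 0 0 2 0.08;0 0.003 0.15 0 0 2 0.08;0 0.003 0.18 0 0 2 0.08;0 0.003 0.193 0 0 2 0.08;0 0.003 0.193 0 0 2 0.05;0 0.003 0.193 0 0 2 0.01;0 0.003 0.193 0 0 2 0.01;0 0.003 0.193 0 0 2 0.01", grip_force=40)

```text
clock: 11.33
position: [0.4946, 0.1768, 0.048]
tool_rot: [3.141, -0.0, 0.138]
force: [0.3, -0.6, 1.0]
grip_width: 0.0321
finger_force: 0.0
```

Request:
send_rows(plan="0 0 0 0 0 0 0.01;0 0 0 0 0 0 0.01;0 0 0 0 0 0 0.01;0 0 0 0 0 0 0.01")

```text
clock: 11.67
position: [0.4943, 0.1774, 0.0477]
tool_rot: [3.141, 0.0, 0.139]
force: [-1.9, 2.9, 8.9]
grip_width: 0.017
finger_force: 39.1
```

```bash
python3 - <<'E'
from h import *
s=observe(); print(s['position'],s['tool_rot'],s['clock'],s['grip_width'],s['force'])
P=np.array([.6725,.1638]); h=np.array(s['position'])[:2]-P; print(np.linalg.norm(h))
h*=.18/np.linalg.norm(h)
t=[]
for a in(.1,.2,.3,.38,.42,.44,.46):
    q=P+R.from_euler('z',a).as_matrix()[:2,:2]@h; t.append(([*q,s['position'][2]],R.from_euler('z',a*.6)*R.from_euler('xyz',s['tool_rot'])))
go(t); print([x[0] for x in t][-2])
E
```

```text
[0.4942673  0.17736579 0.04765173] [3.14130383e+00 3.16065967e-04 1.38641319e-01] 11.6667 0.016979942620009254 [-1.87526669  2.91302712  8.93132216]
0.17874821948284306
[-0.0042  0.0175  0.    ] [-0.    0.   -3.44] z [-0. -0. -1.]
[-0.0053  0.0354  0.    ] [-0.    0.   -6.88] z [-0. -0. -1.]
[-0.0047  0.0534  0.    ] [ -0.     0.   -10.31] z [-0. -0. -1.]
[-0.0029  0.0677  0.    ] [ -0.     0.   -13.06] z [-0. -0. -1.]
[-0.0016  0.0748  0.    ] [ -0.     0.   -14.44] z [-0. -0. -1.]
[-0.0008  0.0783  0.    ] [ -0.     0.   -15.13] z [-0. -0. -1.]
[0.     0.0818 0.    ] [ -0.     0.   -15.81] z [-0. -0. -1.]
[np.float64(0.5042957154635604), np.float64(0.09971163394511853), np.float64(0.04765173060802702)]
```

Request:
send_rows(plan="-0.004 0.0175 0 0 0 -3.4 0.01;-0.005 0.035 0 0 0 -6.9 0.01;-0.005 0.053 0 0 0 -10.3 0.01;-0.003 0.067 0 0 0 -13 0.01;-0.002 0.074 0 0 0 -14.4 0.01;-0.001 0.077 0 0 0 -15 0.01;-0.001 0.077 0 0 0 -15 0.01;-0.001 0.077 0 0 0 -15 0.01")

```text
clock: 12.33
position: [0.5061, 0.1018, 0.048]
tool_rot: [3.141, -0.004, 0.401]
force: [10.5, 9.8, -1.8]
grip_width: 0.017
finger_force: 39.9
```

```bash
python3 - <<'E'
from h import *
s=observe(); print(s['position'],s['tool_rot'],s['clock'],s['grip_width'],s['force'],s['finger_force'])
P=np.array([.6725,.1638]); h=np.array(s['position'])[:2]-P; h0=np.array([.4943,.1774])-P
print(np.arctan2(np.cross(h0,h),h0@h))
E
```

```text
[0.50607057 0.10183299 0.04795646] [ 3.14113389 -0.00407978  0.40069257] 12.3333 0.01698296454461545 [10.51216836  9.78686697 -1.81235353] 39.92265343666077
0.43260069206224255<stdin>:4: DeprecationWarning: Arrays of 2-dimensional vectors are deprecated. Use arrays of 3-dimensional vectors instead. (deprecated in NumPy 2.0)
```

Request:
send_rows(plan="0 0.001 0 0 0 0 0.01;0 0.001 0 0 0 0 0.01;0 0.001 0 0 0 0 0.01;0 0.001 0 0 0 0 0.01;0 0.001 0 0 0 0 0.01;0 0.001 0 0 0 0 0.01")

```text
clock: 12.83
position: [0.5062, 0.1015, 0.0479]
tool_rot: [3.141, -0.004, 0.401]
force: [7.9, 11.5, -0.8]
grip_width: 0.0169
finger_force: 40.0
```

```bash
python3 - <<'E'
from h import *
s=observe(); print(s['position'],s['clock'],s['force'])
f=grab('wrist'); g=grab('scene')
a=np.hstack([cv2.resize(f['color'],(400,300)),cv2.resize(g['color'][165:315,210:410],(400,300))]); cv2.imwrite('pics/end.png',a[:,:,::-1])
E
```

```text
[0.50620844 0.101495   0.0479279 ] 12.8333 [ 7.9297074  11.54690685 -0.76103457]
```

View pics/end.png

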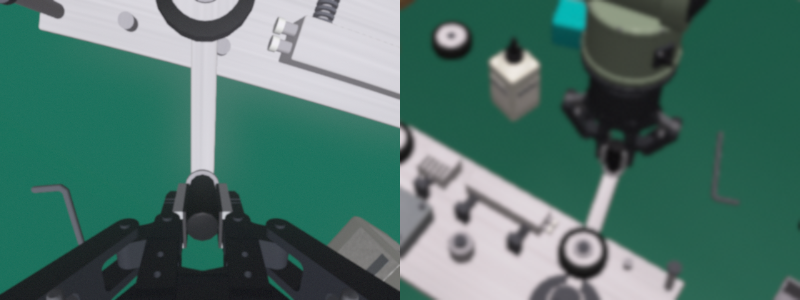

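The fingers hold the handle at the stop: the last 1 mm step moved it only 0.3 mm and the force rose. The bottle stands free at (515,80) in the right half.

```bash
python3 -c "
from workcell import bot; print(bot.job_done())"
```

```text
the job is handed in; nothing more can be done
None
```

The bottle stands upright on the bench near the clear spot, let go and clear of the lever. The lever is pushed past its click and held gripped at its stop (about 0.43 rad by my measurement), and I handed the job in with the arm holding it there; no verdict came back.

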